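Set the feed gate's stop screw to a setting block

ROBOT

A 7-joint arm with a two-finger parallel gripper is mounted at the origin on a cart in front of the work surface, level with it; the furniture and walls round the work are solid. World frame = base frame: x ahead of the robot, y to its left, z up, the work surface at z = 0. Lengths are in m, angles in rad, forces in N, time in s.
With the tool pointing down it reaches from about 0.425 to 0.875 m from the base axis. Payload 9.9 kg.
Tool frame: the origin (TCP) lies at the very end of the fingers, on their centre line; the grasp point (between the pads) lies 19 mm behind it; x points along the fingers, z is the direction in which the jaws open and shut, and the axes are right-handed (so a half turn about x gives the same grasp; the last joint's range is limited). The gripper opens to 85 mm and grips with 20 to 120 N. Pads are 22 mm wide; open, the fingers measure 114 mm over their backs; the gripper's body (76 mm by 85 mm) begins 54 mm behind the grasp point. The pads swing forward as they close: fully open they stand 13 mm farther back than shut.
Start: joints at [-0.084, 0.576, 0.025, 1.437, -0.015, 1.129, -0.057], TCP at [0.675, 0, 0.231] pointing down, gripper open.
Joint ranges: [-2.76, 2.76], [-0.34, 2.15], [-1.52, 1.57], [0.19, 2.46], [-1.09, 4.23], [0.17, 1.99], [-2.82, 2.82]. Speed limits (rad/s): [2.22, 2.22, 3.01, 3.01, 3.14, 3.14, 3.14].

INTERFACE

Orientations are given as a unit quaternion [x, y, z, w].
In Python, from bench import bot gives the robot as it stands.
- The arm moves only by the shell command python3 -m jog 'ROWS' [FORCE]. ROWS is JSON, a list of rows, each a list of 7 numbers: the shift along the world's x, y, z in cm, then the turn, a rotation vector about the world's x, y, z in rad, then the gripper command: -1 is fully open, 1 is shut, values between are in proportion. In form: [[x, y, z, rx, ry, rz, grip], ...]. A call has 1 to 8 rows; each row shifts and turns the pose as measured when the row begins; what a row does not reach is not made up. A row lasts 1/8 s, in which the tool goes at most 62.5 mm and 10.7 degrees, less where a joint would pass 70% of its speed; a pose out of reach is approached as far as the arm can. A call is refused whole if a number of a shift passes 6.25 or a number of a turn 0.188, either way. A call with a gripper value outside its range is refused whole. The fingers move at their own pace and stop on an object; FORCE is the grip in N (left out, the last holds). Time passes only in rows, so rows that do not move let the fingers close. It gives the time, the measured TCP pose, the force and the opening at its end, in the units of the state.
- bot.observe(): the state, without advancing time (a new reading comes with each control period).
- bot.grab_frame(name): name is "scene" or "side" or "wrist"; returns a dict with "img" (400x640x3 uint8, blue, green, red), "z_map" (400x640 float32, m along the optical axis (not along the pixel's ray), 0 where there is no reading), "fx", "fy", "cx", "cy" (pixels), "R" (3x3) and "t" (3): a world point X has camera coordinates R X + t. Camera axes: x right, y down, z forward; pixel columns grow to the right and rows downward; lengths in m; the calibration is good to about 2 mm. A picture is of the moment at which its call begins.
- bot.job_done(): hands the job in, once; it reports no verdict.
The state is a dict: "clock": time; "joint_pos": joint angles; "joint_vel": joint speeds; "tau": joint torques, N m; "tool_pos": TCP position; "eef_rot": TCP orientation; "ft_force": force on the tool from outside, world axes, zero at the start; "torque": the same for the moment, N m; "width": finger opening in m.
Only numpy, scipy, OpenCV 4.12 (cv2) and the standard library are available. Lean on these libraries where they do the work, as an engineer would, in place of code of your own. Each camera call takes 0.05 s, during which the arm holds its last target.

TASK

Put the orange key driver from its stand onto the square head of the stop screw on the feed gate and, turning only with the driver, screw the white sprung foot down until the setting block just drags beneath it: a definite but light drag, neither loose nor jammed. Then draw the block about 3 cm out of the gate by its blue tab so that it drags under the foot all the way, and leave it lying there lightly nipped, with the driver left standing on the screw. Leave the jar, the dropper bottle and the star knob undisturbed.

Things in the scene. Friction and masses are not known exactly. Their poses are not given: they have to be found in the camera images.
- feed_gate: Fixed aluminium slideway, 100 mm wide (x), y from -75 to +200 mm, plate 10 mm thick, under a grey bridge. Origin on the table under the screw's axis; z up; the block is drawn out along +y. Rails (inner faces x = +-18.5, top 18 mm above the table) guide it; a back stop keeps the block's origin at y = 50 mm or more. Bridge: y -15 to 15, x -48 to 48, beam 66 to 82 mm above the table.
- foot_axis (a point): Point on the slideway's plate under the screw. Above it hangs the screw's white nylon foot, 14 mm across, its underside 68.5 mm below the origin of stop_screw when free. The foot yields upward against a spring of 5 N per mm, at most 5 mm. Well set, the block pushes it up about 1.2 mm (6 N of pressure; 2.5 to 11 N will do, over 25 N jams it).
- stop_screw: Brass stop screw, upright in the bridge, right-hand thread: clockwise from above lowers it, 16 mm a turn (2.55 mm per rad). Stiff (0.08 N m), stays where left. From any start it can be lowered over 4 rad and raised 1 rad. Origin on its axis, top face of its 28 mm flange, on which the driver's socket comes to rest. z up; x and y normal to the sides of the square head.
- screw_head (a point): Top of the screw's square head, which stands 16 mm above the flange: 12 mm across flats, its upper 6 mm tapering to 7 mm.
- setting_block: Loose adjustable setting block, 34 wide (x), y -112 to +100 mm, 0.28 kg: steel bar 14 mm high and in it an aluminium slab (26 wide, y -112 to +65 mm), locked at an unknown height: its top is 20 to 23.5 mm above the underside. It lies on the plate, slab beneath the foot, at first 1 to 6.5 mm below it. Origin at the underside on the centre line; z up.
- block_tab (a point): Centre of the top edge of the block's upright blue tab, 12 mm thick (y), 26 mm wide (x), 88 mm along the block's y; this point is 60 mm above the underside, 46 mm above the bar. Free, the block takes 1 to 2.5 N to slide; each newton of foot pressure adds 1 to 1.5 N (friction varies), so a good drag is a pull of about 8 to 10 N.
- driver: Loose key driver, 104 mm tall, about 90 g, parked upright on its stand: square socket (outside 23.8, inside 14.2 mm, 20 mm deep, open below), round shank, orange paddle. Origin at the centre of the socket's mouth, z up, socket sides along x and y. Stands by itself on the stand's stud or on the screw; on either, the mouth rests flat on the face round the square.
- driver_grip (a point): Centre of the driver's orange paddle, 83 mm above the socket's mouth. Paddle: 44 mm wide (driver's x), 14 mm thick (driver's y), 42 mm tall, rigid with the socket, which has up to 0.2 rad of play either way on the 12 mm square.
- driver_stand: Fixed wooden block 80 x 80 x 20 mm with a square stud (12 mm, 16 mm tall) on top, like the screw's head. Origin at the centre of its underside.
- sample_jar: Clear jar with red lid, 57 mm across, 75 mm tall, origin at the centre of its underside. Bystander.
- dropper_bottle: Amber dropper bottle, 34 mm across, 102 mm tall, origin at the centre of its underside. Bystander.
- star_knob: Black star knob with a threaded stud, 36 x 40 x 46 mm, origin at the centre of its underside. Bystander.

How it is judged:
On the way, in this order (a step that is already met when the one before it is completed fails the run):
1. the driver sits fully on the screw's head (distance between driver and stop_screw below 0.008 m and angle between driver's own z axis and vertical below 0.15 rad), for 0.2 s.
2. the foot presses on the block with 2.5 to 11 N while the block is still within 16 mm of the back stop (contact force between stop_screw and setting_block between 2.5 and 11 N and y of setting_block in the frame of feed_gate below 0.066 m), for 0.2 s.
3. the block is drawn out under the foot, still nipped with 2.5 to 11 N (contact force between stop_screw and setting_block between 2.5 and 11 N and y of setting_block in the frame of feed_gate above 0.072 m), for 0.2 s.
At the end, for the whole second after the job is handed in: The block lies flat in the slideway with its origin 72 to 102 mm along the gate's y (drawn out about 30 mm), the foot presses on it with 2.5 to 11 N, and the driver stands upright (within 0.15 rad) on the screw, its mouth within 8 mm of the flange; all at rest (all of step 1 and all of step 3 and y of setting_block in the frame of feed_gate below 0.102 m and angle between setting_block's own z axis and vertical below 0.05 rad and linear speed of setting_block below 0.01 m/s and linear speed of driver below 0.02 m/s); the robot touches nothing.
It fails at once if the block is jammed: the foot presses with more than 25 N (contact force between stop_screw and setting_block above 25 N).
It fails at once if the screw is turned with the fingers instead of the driver (contact force between the fingers and stop_screw above 1 N).
It fails at once if a bystander is moved more than 20 mm or tipped (distance of any of sample_jar, dropper_bottle, star_knob from where it was at the start of the episode above 0.02 m or angle between any of sample_jar, dropper_bottle's own z axis and vertical above 0.4 rad).
It also fails if it takes over 72 s, if anything falls off the work surface, if the arm or the gripper's body presses on something with over 40 N, if the wrist force passes 120 N, or if a joint passes its speed limit or range.

## Working session

There is one attempt and no reset: what is moved stays moved. The work goes in short steps, Python scripts to look and compute and a shell command to move; the robot and the scene stay as the last step left them, time stands still between calls to the robot, and variables do not carry over. Pictures are saved under pics/ and viewed, and the job is handed in when it is done.

```bash
ls; mkdir -p pics
python3 - <<'E'
from bench import bot
import cv2
s=bot.observe(); print(s)
for n in ["scene","side","wrist"]:
    f=bot.grab_frame(n); cv2.imwrite(f"pics/a_{n}.png",f["img"]); print(n,f["fx"],f["cx"],f["cy"],(-f["R"].T@f["t"]).round(3),f["R"].round(3).tolist())
E
```

```text
pics
{'clock': 0.0, 'joint_pos': array([-0.08380163,  0.57654467,  0.02485524,  1.43794948, -0.01499721,
        1.12898216, -0.05651692]), 'joint_vel': array([ 8.67022969e-04,  3.35295815e-04,  1.41054120e-03, -7.42587089e-04,
       -2.02891495e-04, -7.30570668e-04,  4.75584827e-05]), 'tau': array([ 1.10782021e-03, -7.65753937e+01,  2.25157209e+00, -2.85965914e+01,
        1.54639565e-02,  1.25475466e-02,  7.09064329e-05]), 'tool_pos': array([ 6.74530606e-01, -1.95400557e-06,  2.30419826e-01]), 'eef_rot': array([-3.82858632e-05,  7.07706168e-01, -3.11562857e-05,  7.06506884e-01]), 'ft_force': array([-0.09320663, -0.05823805,  0.46847859]), 'torque': array([-0.08401839,  0.01483062, -0.0110403 ]), 'width': 0.08562877509644953}
scene 480.9526226592334 318.3933989072605 189.8380973811532 [-0.046  0.784  0.659] [[-0.832, -0.554, 0.023], [-0.279, 0.382, -0.881], [0.479, -0.74, -0.472]]
side 476.2062632711909 316.37501748624413 206.3445596814602 [ 0.051 -0.861  0.734] [[0.852, -0.524, -0.015], [-0.314, -0.488, -0.814], [0.419, 0.698, -0.58]]
wrist 290.09289608337275 316.90192032760825 196.6904882671236 [0.675 0.079 0.374] [[1.0, -0.001, -0.001], [-0.0, -0.951, 0.309], [-0.001, -0.309, -0.951]]
```

View pics/a_scene.png

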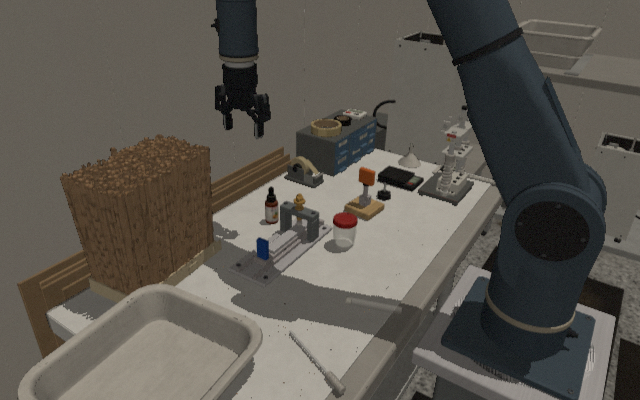

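View pics/a_side.png

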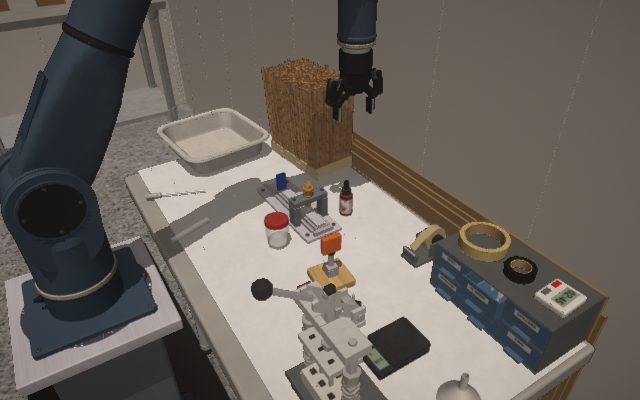

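View pics/a_wrist.png

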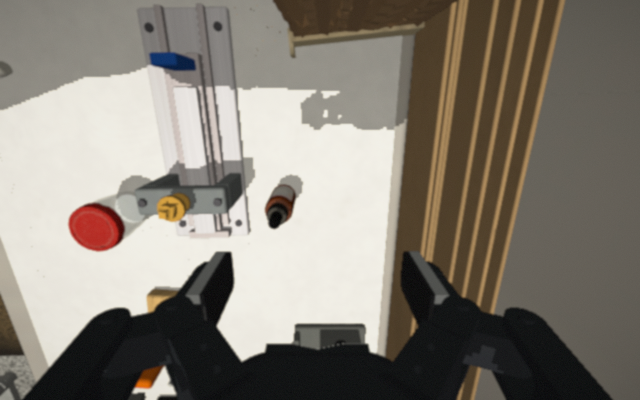

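```bash
cat > h.py <<'E'
from bench import bot
import cv2, numpy as np
def pts(f):
    z=f["z_map"]; v,u=np.mgrid[0:400,0:640]
    c=np.stack([(u-f["cx"])/f["fx"]*z,(v-f["cy"])/f["fy"]*z,z],-1)
    return (c-f["t"])@f["R"]
def hsv(f): return cv2.cvtColor(f["img"],cv2.COLOR_BGR2HSV)
RANGES=dict(orange=((3,170,110),(14,255,255)),blue=((110,120,50),(130,255,255)),yellow=((14,120,90),(24,255,255)),)
def mask(f,c):
    m=cv2.inRange(hsv(f),*[np.array(x) for x in RANGES[c]])
    return m
def ray(f,u,v,z):
    d=f["R"].T@np.array([(u-f["cx"])/f["fx"],(v-f["cy"])/f["fy"],1]); o=-f["R"].T@f["t"]
    return o+d*(z-o[2])/d[2]
E
python3 - <<'E'
from h import *
for n in ["scene","side","wrist"]:
    f=bot.grab_frame(n); P=pts(f)
    for c in RANGES:
        m=mask(f,c); k,l,st,ce=cv2.connectedComponentsWithStats(m)
        for i in range(1,k):
            if st[i,4]<25: continue
            q=P[(l==i)&(f["z_map"]>0)]
            if len(q)==0: continue
            a,b=np.percentile(q,[3,97],axis=0)
            if b[2]<0.02 or a[0]>1 : continue
            print(n,c,st[i],ce[i].round(1),q.mean(0).round(3),a.round(3),b.round(3))
E
```

```text
scene orange [361 168  13   6  31] [367.4 170.2] [ 0.457 -0.222  0.122] [ 0.441 -0.225  0.118] [ 0.475 -0.218  0.126]
scene blue [257 246  12  14  50] [263.  252.8] [0.522 0.123 0.037] [0.512 0.116 0.025] [0.536 0.127 0.051]
scene yellow [294 194  11  11  64] [299.3 199.3] [ 0.525 -0.016  0.108] [ 0.516 -0.025  0.101] [ 0.537 -0.007  0.119]
side orange [321 233  20  22 336] [330.4 243.1] [ 0.458 -0.235  0.11 ] [ 0.44  -0.24   0.088] [ 0.478 -0.227  0.125]
side blue [276 173  10  17 142] [280.8 181. ] [0.525 0.112 0.05 ] [0.514 0.108 0.028] [0.537 0.119 0.07 ]
side yellow [ 261   58   78  105 3263] [294.7  99.3] [0.655 0.257 0.2  ] [0.62  0.141 0.048] [0.753 0.368 0.268]
side yellow [342  96  11  16  78] [348.3 103.5] [0.766 0.15  0.2  ] [0.746 0.145 0.18 ] [0.782 0.155 0.218]
side yellow [ 351  131  257  208 1754] [447.3 203.1] [ 0.937 -0.071 -0.05 ] [ 0.728 -0.558 -0.091] [0.989 0.348 0.14 ]
side yellow [302 181  11  16 109] [307.3 188.4] [ 0.528 -0.025  0.102] [ 0.517 -0.037  0.083] [ 0.54  -0.015  0.12 ]
side yellow [490 251  14  10  56] [496.2 255.1] [ 0.689 -0.455  0.131] [ 0.678 -0.459  0.121] [ 0.702 -0.451  0.14 ]
side yellow [308 264  47  26 612] [331.8 276.6] [ 0.458 -0.24   0.019] [ 0.425 -0.273  0.013] [ 0.495 -0.195  0.022]
wrist orange [135 378  17  10 128] [143.7 382.5] [ 0.479 -0.224  0.126] [ 0.468 -0.233  0.121] [ 0.483 -0.222  0.125]
wrist blue [150  53  31  13  47] [160.9  56.1] [0.527 0.121 0.069] [0.517 0.113 0.061] [0.541 0.124 0.071]
wrist yellow [157 193  33  28 685] [172.7 206.5] [ 0.534 -0.018  0.106] [ 0.522 -0.031  0.085] [ 0.542 -0.009  0.121]
wrist yellow [148 291  28  22 309] [157.8 298.6] [ 0.462 -0.17   0.047] [ 0.43  -0.209  0.009] [0.62  0.012 0.289]
wrist yellow [138 379  13   7  61] [144.1 382.6] [ 0.477 -0.227  0.124] [ 0.47  -0.23   0.121] [ 0.483 -0.224  0.125]
```

```bash
python3 -m jog '[[-1.8,-2.9,0,0,0,0.187,-1],[-1.8,-2.9,0,0,0,0.187,-1],[-1.8,-2.9,0,0,0,0.187,-1],[-1.8,-2.9,0,0,0,0.187,-1],[-1.8,-2.9,0,0,0,0.187,-1],[-1.8,-2.9,0,0,0,0.187,-1],[-1.8,-2.9,0,0,0,0.187,-1],[-1.8,-2.9,0,0,0,0.187,-1]]'; python3 -m jog '[[0,0,0,0,0,0.075,-1],[0,0,0,0,0,0,-1]]'
python3 - <<'E'
from h import *
s=bot.observe(); print(s["tool_pos"],s["eef_rot"],s["joint_pos"].round(2),s["ft_force"])
for n in ["wrist"]:
    f=bot.grab_frame(n); cv2.imwrite(f"pics/b_{n}.png",f["img"]);print((-f["R"].T@f["t"]).round(3))
E
```

```text
clock: 1.3
tool_pos: [0.5269, -0.2351, 0.2301]
eef_rot: [-0.484, 0.517, 0.483, 0.516]
ft_force: [-0.2, -0.3, 0.1]
width: 0.0857
clock: 1.55
tool_pos: [0.5247, -0.2389, 0.2301]
eef_rot: [0.502, -0.499, -0.502, -0.497]
ft_force: [-0.0, 0.1, -0.3]
width: 0.085
[ 0.52471969 -0.23890699  0.23007001] [ 0.5022493  -0.49915036 -0.50160951 -0.49697329] [ 0.59  0.45 -0.37  1.7   0.19  1.03  1.74] [-0.03616401  0.05300741 -0.30865833]
[ 0.446 -0.24   0.373]
```

View pics/b_wrist.png

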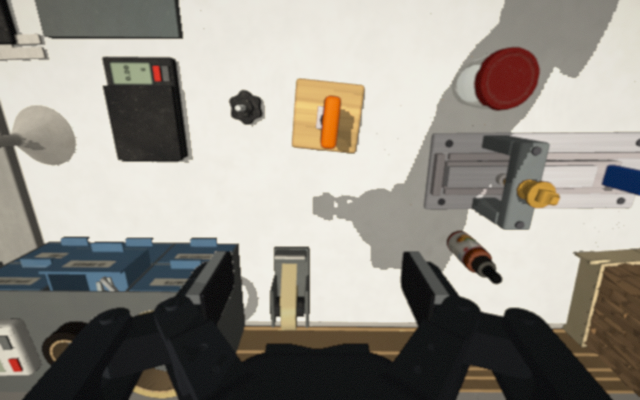

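Run:
```python
from h import *
f=bot.grab_frame("wrist"); P=pts(f)
def rep(m,nm):
    q=P[m][:,:2]
    r=cv2.minAreaRect((q*1000).astype(np.float32)); print(nm,len(q),q.mean(0).round(4),r, P[m][:,2].mean())
m=mask(f,"orange")>0; m[:, :290]=0; m[:,370:]=0
cv2.imwrite("pics/mo.png",m*255)
print(np.percentile(P[m][:,2],[5,50,95]))
rep(m&(abs(P[...,2]-.124)<.006),"paddletop")
h=hsv(f); print(h[80,310],h[140,350],h[110,331],h[190,545],h[185,525])
# stand: depth
v,u=np.mgrid[0:400,0:640]
s=(abs(P[...,2]-.02)<.006)&(u>280)&(u<375)&(v>65)&(v<165); rep(s,"stand")
# contour image based for stand & paddle top via ray
mm=(h[...,0]>8)&(h[...,0]<25)&(h[...,1]>60)&(u>280)&(u<375)&(v>65)&(v<165)
c=max(cv2.findContours(mm.astype(np.uint8),0,2)[0],key=cv2.contourArea)[:,0]
q=np.array([ray(f,a,b,.02)[:2] for a,b in c]); print("stand img",cv2.minAreaRect((q*1000).astype(np.float32)))
c=max(cv2.findContours(m.astype(np.uint8),0,2)[0],key=cv2.contourArea)[:,0]
q=np.array([ray(f,a,b,.124)[:2] for a,b in c]); print("pad img",cv2.minAreaRect((q*1000).astype(np.float32)))
cv2.imwrite("pics/crop.png",cv2.resize(f["img"][60:180,270:390],None,fx=5,fy=5,interpolation=2))
cv2.imwrite("pics/crop2.png",cv2.resize(f["img"][110:250,420:640],None,fx=3.6,fy=3.6,interpolation=2))
```

```text
[0.12111404 0.12373892 0.12532896]
paddletop 594 [ 0.4619 -0.2291] ((462.04534912109375, -229.33543395996094), (14.002476692199707, 42.931312561035156), 84.19385528564453) 0.12366655961476758
[ 18 106 203] [ 18 125 143] [ 15 235 239] [ 19 174 167] [ 20 174 120]
stand 3675 [ 0.4587 -0.2302] ((462.2047119140625, -229.5025634765625), (79.9307861328125, 80.17375946044922), 84.70223236083984) 0.020323717199507478
stand img ((462.0849609375, -228.86563110351562), (79.00117492675781, 78.33540344238281), 84.6448745727539)
pad img ((461.962646484375, -229.3613739013672), (14.165432929992676, 42.639747619628906), 85.11377716064453)[ WARN:0@0.935] global loadsave.cpp:1063 imwrite_ Unsupported depth image for selected encoder is fallbacked to CV_8U.
```

View pics/crop.png

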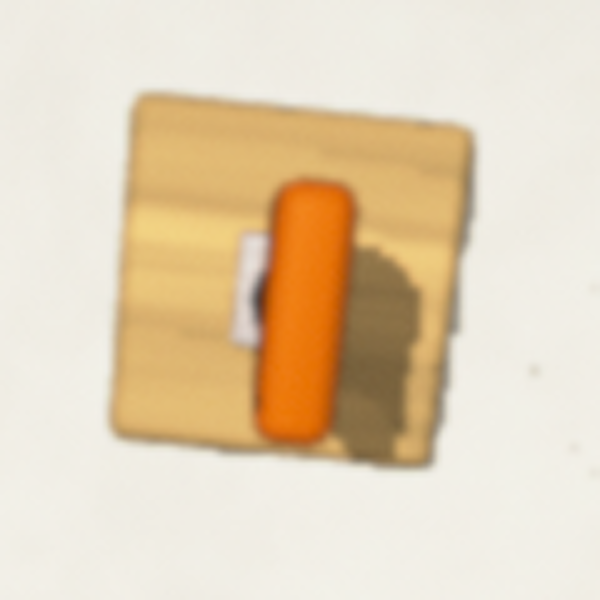

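View pics/crop2.png

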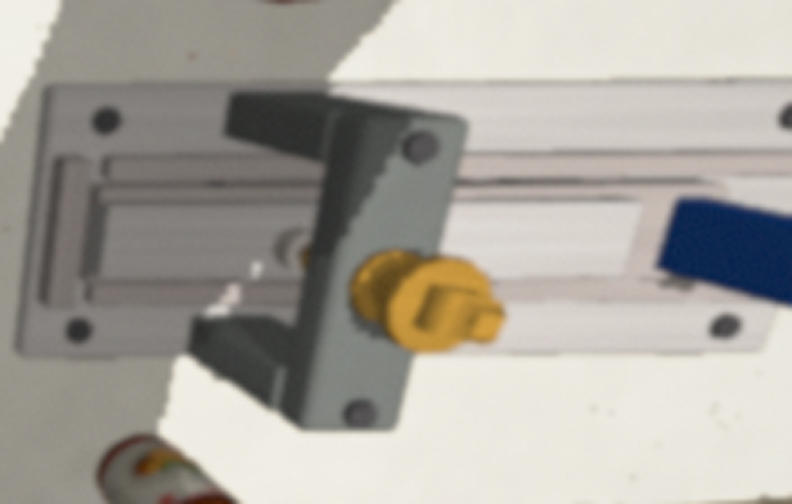

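```bash
python3 -m jog '[[1.7,5.6,0,0,0,0,-1],[1.7,5.6,0,0,0,0,-1],[1.7,5.6,-1,0,0,0,-1],[1.7,5.6,-1,0,0,0,-1],[0,0,0,0,0,0,-1]]'
python3 - <<'E'
from h import *
s=bot.observe(); print(s["tool_pos"],s["eef_rot"],s["joint_pos"].round(2),s["ft_force"])
f=bot.grab_frame("wrist"); cv2.imwrite(f"pics/c_wrist.png",f["img"]);np.save("c.npy",f,allow_pickle=True)
E
```

```text
clock: 2.28
tool_pos: [0.5948, -0.0051, 0.2097]
eef_rot: [-0.501, 0.501, 0.499, 0.5]
ft_force: [-0.8, -1.2, 1.0]
width: 0.0852
[ 0.59478023 -0.0050637   0.20967432] [-0.50050003  0.50067819  0.49922581  0.49959449] [ 0.18  0.49 -0.39  1.68  0.22  1.01  1.29] [-0.83101683 -1.16347357  0.98134738]
```

View pics/c_wrist.png

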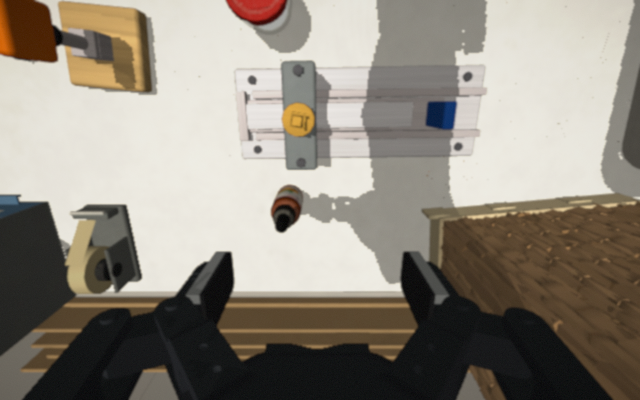

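Run:
```python
from h import *
f=np.load("c.npy",allow_pickle=True).item(); P=pts(f); h=hsv(f)
v,u=np.mgrid[0:400,0:640]
y=(h[...,0]>14)&(h[...,0]<26)&(h[...,1]>120)&(u>275)&(u<325)&(v>95)&(v<145)
z=P[...,2][y]; print("yellow z",np.percentile(z,[2,10,25,50,75,90,98]).round(4))
hist=np.histogram(z,bins=np.arange(.08,.13,.002)); print([(round(b,3),n) for n,b in zip(*hist) if n])
for zz in (.100,.104):
  c=max(cv2.findContours(y.astype(np.uint8),0,2)[0],key=cv2.contourArea)[:,0]
  q=np.array([ray(f,a,b,zz)[:2] for a,b in c]).astype(np.float32); print("flange",zz,cv2.minEnclosingCircle(q*1000),q.mean(0),cv2.fitEllipse(q*1000))
b=(h[...,0]>105)&(h[...,0]<130)&(h[...,1]>100)&(u>420)&(u<465)&(v>90)&(v<140)
z=P[...,2][b]; print("tab z",np.percentile(z,[5,50,95]))
t=b&(P[...,2]>.065); q=P[t]; print("tabtop",q.mean(0),cv2.minAreaRect((q[:,:2]*1000).astype(np.float32)))
# plate & slab heights
for nm,(uu,vv) in dict(table=(350,40),plate=(440,150),slab=(370,113),slabl=(270,113),bar=(420,113),bridge=(295,85)).items():
    w=P[vv-2:vv+3,uu-3:uu+4]; print(nm,w.reshape(-1,3).mean(0).round(4),w[...,2].std().round(4))
# plate footprint
pl=(abs(P[...,2]-.010)<.003)&(u>225)&(u<495)&(v>55)&(v<170); pl=cv2.morphologyEx(pl.astype(np.uint8),cv2.MORPH_OPEN,np.ones((3,3)))>0
print("plate",cv2.minAreaRect((P[pl][:,:2]*1000).astype(np.float32)))
br=(abs(P[...,2]-.082)<.004)&(u>270)&(u<330); print("bridge",P[br][:,2].mean(),cv2.minAreaRect((P[br][:,:2]*1000).astype(np.float32)))
cv2.imwrite("pics/c1.png",cv2.resize(f["img"][55:170,230:345],None,fx=5,fy=5,interpolation=2))
```

```text
yellow z [0.085  0.1041 0.1047 0.1054 0.1158 0.1202 0.1217]
[(np.float64(0.08), np.int64(11)), (np.float64(0.082), np.int64(7)), (np.float64(0.102), np.int64(55)), (np.float64(0.104), np.int64(491)), (np.float64(0.106), np.int64(41)), (np.float64(0.108), np.int64(4)), (np.float64(0.11), np.int64(4)), (np.float64(0.112), np.int64(3)), (np.float64(0.114), np.int64(29)), (np.float64(0.116), np.int64(59)), (np.float64(0.118), np.int64(53)), (np.float64(0.12), np.int64(86)), (np.float64(0.122), np.int64(9))]
flange 0.1 ((530.0084838867188, -21.669496536254883), 13.77849292755127) [ 0.5301672  -0.02223025] ((530.0642700195312, -21.631742477416992), (26.63895606994629, 26.89934730529785), 114.98981475830078)
flange 0.104 ((529.78466796875, -21.41162109375), 13.56067943572998) [ 0.52994096 -0.02196348] ((529.8397827148438, -21.37445831298828), (26.217548370361328, 26.473798751831055), 114.98971557617188)
tab z [0.0339699  0.06637918 0.07134733]
tabtop [0.5276235  0.11573971 0.07154628] ((527.8097534179688, 58.820796966552734), (128.43487548828125, 23.55851173400879), 89.86070251464844)
table [4.521e-01 3.010e-02 4.000e-04] 0.0008
plate [0.57   0.1391 0.0105] 0.0007
slab [0.5272 0.0504 0.0324] 0.0006
slabl [ 0.5271 -0.0557  0.0325] 0.0007
bar [0.5276 0.1062 0.0244] 0.0008
bridge [ 0.5024 -0.0243  0.0904] 0.045
plate ((528.82568359375, 40.35839080810547), (100.02423095703125, 274.9228820800781), 0.720256507396698)
bridge 0.08232503166742725 ((558.4768676757812, -24.847339630126953), (38.880645751953125, 155.12362670898438), 84.77728271484375)
```

View pics/c1.png

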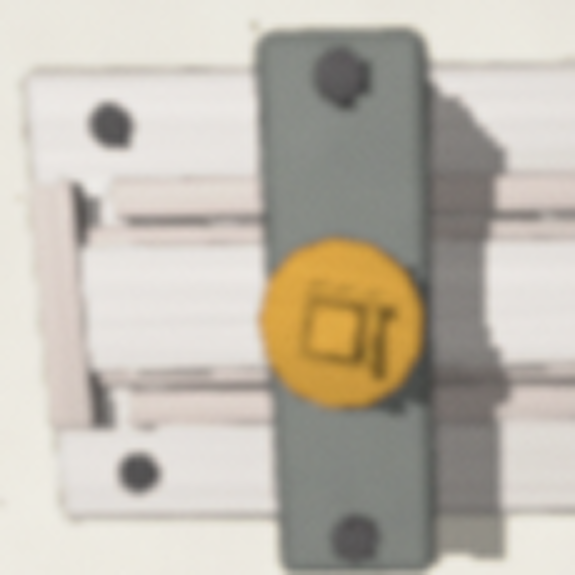

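Run:
```python
from h import *
f=np.load("c.npy",allow_pickle=True).item(); P=pts(f)
v,u=np.mgrid[0:400,0:640]; w=(u>280)&(u<320)&(v>100)&(v<140)
for lo in (.110,.113,.1185):
    q=P[w&(P[...,2]>lo)]; r=cv2.minAreaRect((q[:,:2]*1000).astype(np.float32)); print(lo,len(q),q.mean(0).round(4),r)
z=P[...,2][w]; z=z[abs(z-.1047)<.002]; print(np.median(z),z.mean())
cv2.imwrite("pics/c2.png",cv2.resize(cv2.normalize(f["img"][100:140,278:322],None,0,255,32),None,fx=12,fy=12,interpolation=2))
```

```text
0.11 248 [ 0.5291 -0.0215  0.1234] ((524.0485229492188, -18.711811065673828), (14.8604154586792, 27.54412269592285), 59.83759689331055)
0.113 243 [ 0.5291 -0.0215  0.1236] ((523.9761352539062, -18.769386291503906), (14.56112289428711, 27.72955894470215), 58.858646392822266)
0.1185 141 [ 0.529  -0.0215  0.1287] ((526.2987670898438, -15.362314224243164), (11.935049057006836, 26.301671981811523), 21.79840660095215)
0.10495721649126523 0.10493767154873548
```

View pics/c2.png

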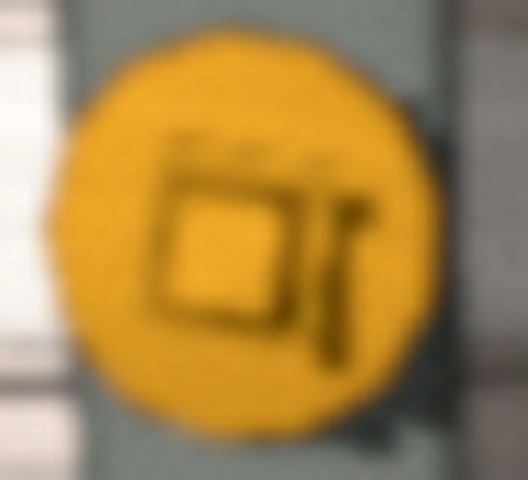

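```bash
python3 -m jog '[[-2.7,-4.5,0,0,0,-0.024,-1],[-2.7,-4.5,0,0,0,-0.024,-1],[-2.7,-4.5,0,0,0,-0.024,-1],[-2.7,-4.5,0,0,0,-0.024,-1],[-2.5,-4.4,0,0,0,0,-1],[0,0,0,0,0,0,-1]]'
```

```text
clock: 3.08
tool_pos: [0.4541, -0.2435, 0.2106]
eef_rot: [-0.472, 0.53, 0.468, 0.526]
ft_force: [1.0, -0.1, 0.3]
width: 0.0857
```

```bash
python3 -m jog '[[0.8,1.42,-2,0,0,0.02,-1],[0,0,-2,0,0,0,-1],[0,0,0,0,0,0,-1]]'
```

```text
clock: 3.45
tool_pos: [0.4618, -0.231, 0.1709]
eef_rot: [-0.477, 0.527, 0.471, 0.523]
ft_force: [0.3, -0.7, -0.2]
width: 0.0852
```

```bash
python3 -m jog '[[0,0.17,-3,0,0,0,-1],[0,0,-3,0,0,0,-1],[0,0,-2.2,0,0,0,-1],[0,0,0,0,0,0,-1]]'
python3 - <<'E'
from h import *
s=bot.observe(); print(s["tool_pos"],s["ft_force"])
f=bot.grab_frame("wrist"); cv2.imwrite(f"pics/d_wrist.png",f["img"])
E
```

```text
clock: 3.95
tool_pos: [0.4644, -0.2303, 0.0908]
eef_rot: [-0.478, 0.527, 0.468, 0.524]
ft_force: [-0.5, 0.7, 0.8]
width: 0.0854
[ 0.46436975 -0.23028063  0.09075564] [-0.53107831  0.7125594   0.7895525 ]
```

View pics/d_wrist.png

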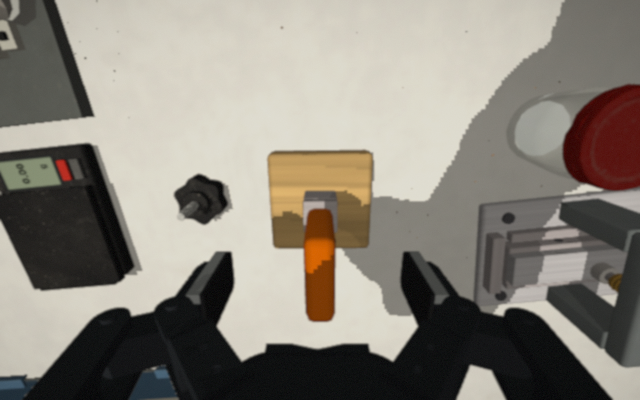

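```bash
python3 -m jog '[[-0.24,0.08,-0.6,0,0,0,-1],[0,0,0,0,0,0,-0.3],[0,0,0,0,0,0,0.3],[0,0,0,0,0,0,1],[0,0,0,0,0,0,1],[0,0,0,0,0,0,1],[0,0,0,0,0,0,1]]' 60
```

```text
clock: 4.88
tool_pos: [0.4644, -0.2298, 0.0886]
eef_rot: [-0.48, 0.526, 0.466, 0.525]
ft_force: [1.0, 0.8, 0.2]
width: 0.0133
```

```bash
python3 -m jog '[[0,0,2,0,0,0,1],[0,0,3,0,0,0,1],[0,0,3,0,0,0,1],[0,0,3,0,0,0,1],[0,0,1,0,0,0,1],[0,0,0,0,0,0,1]]'
python3 - <<'E'
from h import *
s=bot.observe(); print(s["tool_pos"],s["eef_rot"],s["ft_force"])
f=bot.grab_frame("wrist"); cv2.imwrite(f"pics/e_wrist.png",f["img"])
f=bot.grab_frame("side"); cv2.imwrite(f"pics/e_side.png",f["img"][120:320,220:480].repeat(3,0).repeat(3,1))
E
```

```text
clock: 5.62
tool_pos: [0.462, -0.231, 0.2101]
eef_rot: [-0.479, 0.527, 0.467, 0.524]
ft_force: [0.2, -0.2, -2.2]
width: 0.0137
[ 0.46198765 -0.23098032  0.21009529] [-0.4787186   0.5271937   0.4667988   0.52439888] [ 0.19278053 -0.18622828 -2.20390222]
```

View pics/e_wrist.png

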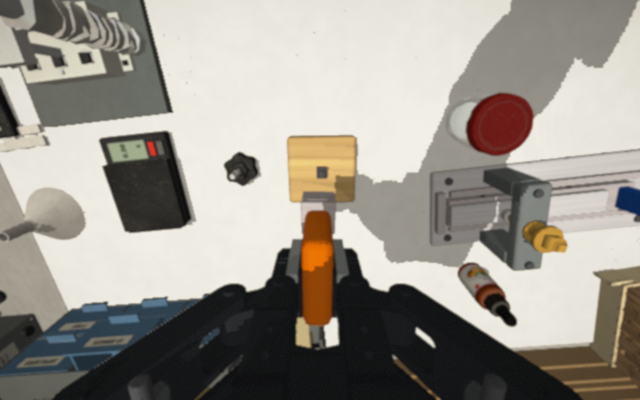

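View pics/e_side.png

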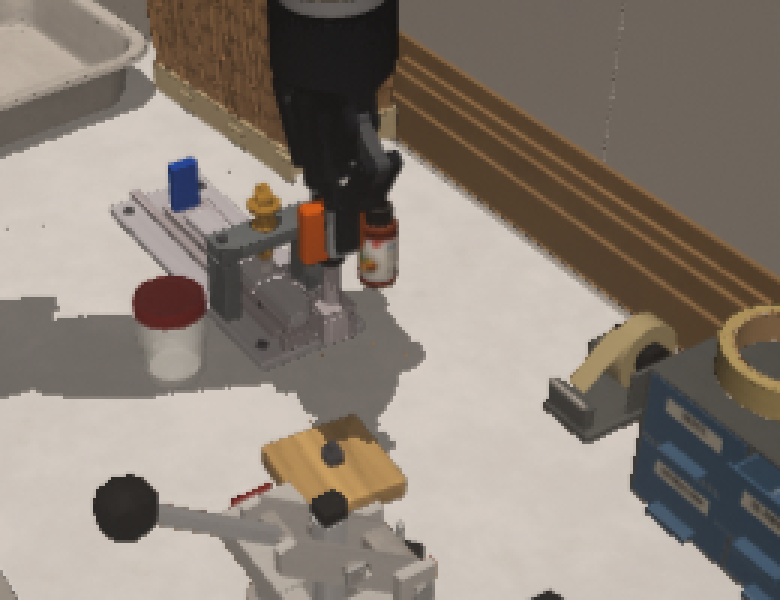

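```bash
cat > drv.py <<'E'
from h import *
s=bot.observe(); f=bot.grab_frame("wrist"); P=pts(f); h=hsv(f)
tp=s["tool_pos"]; 
R=f["R"]
m=(h[...,0]>3)&(h[...,0]<18)&(h[...,1]>190); v,u=np.mgrid[0:400,0:640]; m&=(u>270)&(u<370)&(v>150)&(v<340)&(f["z_map"]>0)
m=cv2.erode(m.astype(np.uint8),np.ones((3,3)))>0
q=(P[m]-tp)
from scipy.spatial.transform import Rotation as Ro
T=Ro.from_quat(s["eef_rot"]).as_matrix(); ql=q@T   # tool coords x down,y,z jaw
print("tool",tp.round(4),"tilt",T[:,0].round(4),"jaw yaw",np.arctan2(T[1,2],T[0,2]))
print("orange tool coords pct",np.percentile(ql,[1,5,50,95,99],axis=0).round(4).tolist())
# front face: points with most extreme y
e=np.percentile(ql[:,1],50); 
w=(h[...,1]<60)&(u>290)&(u<345)&(v>180)&(v<225)&(f["z_map"]>0)&(abs((P-tp)@T[:,0]+0)<.2)
g=((P-tp)@T)[w]; k=(g[:,0]<.09)&(g[:,0]>.0); g=g[k]
if len(g): print("socket",len(g),np.percentile(g,[3,50,97],axis=0).round(4).tolist())
E
python3 drv.py
```

```text
tool [ 0.4616 -0.2307  0.2092] tilt [ 0.0068 -0.0143 -0.9999] jaw yaw 1.4648544704525226
orange tool coords pct [[-0.0372, -0.0156, -0.0067], [-0.0367, -0.0128, -0.006], [-0.0354, 0.0118, -0.0005], [-0.0125, 0.0242, 0.0049], [-0.0048, 0.0245, 0.0055]]
socket 703 [[0.0408, 0.0008, -0.0113], [0.0426, 0.0139, 0.0002], [0.0621, 0.0151, 0.0111]]
```

```bash
python3 -m jog '[[1.6,4.7,0.2,0,0,-0.025,1],[1.6,4.7,0.2,0,0,0,1],[1.6,4.7,0,0,0,0,1],[1.6,4.7,0,0,0,0,1],[0,0,0,0,0,0,1],[0,0,0,0,0,0,1]]'; python3 drv.py
```

```text
clock: 6.52
tool_pos: [0.5238, -0.0378, 0.2064]
eef_rot: [-0.468, 0.536, 0.463, 0.528]
ft_force: [-0.7, -0.6, -1.3]
width: 0.0132
tool [ 0.5238 -0.0378  0.2064] tilt [-0.0042 -0.0126 -0.9999] jaw yaw 1.4368061907052199
orange tool coords pct [[-0.0372, -0.0152, -0.0066], [-0.0367, -0.0125, -0.0059], [-0.0354, 0.0121, -0.0005], [-0.0122, 0.0242, 0.0049], [-0.0046, 0.0245, 0.0056]]
socket 751 [[0.0408, 0.0011, -0.0114], [0.0429, 0.0142, -0.0004], [0.0654, 0.015, 0.0111]]
```

```bash
python3 -m jog '[[0.83,1.5,0,0,-0.011,0,1],[0,0,0,0,0,0,1],[0,0,0,0,0,0,1]]'
python3 - <<'E'
from h import *
for n in ("scene","side","wrist"):
    f=bot.grab_frame(n); i=f["img"]
    if n=="scene": i=cv2.resize(i[150:270,230:370],None,fx=5,fy=5,interpolation=2)
    if n=="side": i=cv2.resize(i[130:250,240:380],None,fx=5,fy=5,interpolation=2)
    cv2.imwrite(f"pics/g_{n}.png",i)
s=bot.observe(); print(s["tool_pos"],s["ft_force"])
E
```

```text
clock: 6.95
tool_pos: [0.5322, -0.0238, 0.206]
eef_rot: [-0.469, 0.534, 0.459, 0.532]
ft_force: [-0.4, -0.3, -0.9]
width: 0.0134
[ 0.53228359 -0.02361066  0.20613733] [-0.34682785  0.52301731 -0.75995977]
```

View pics/g_scene.png

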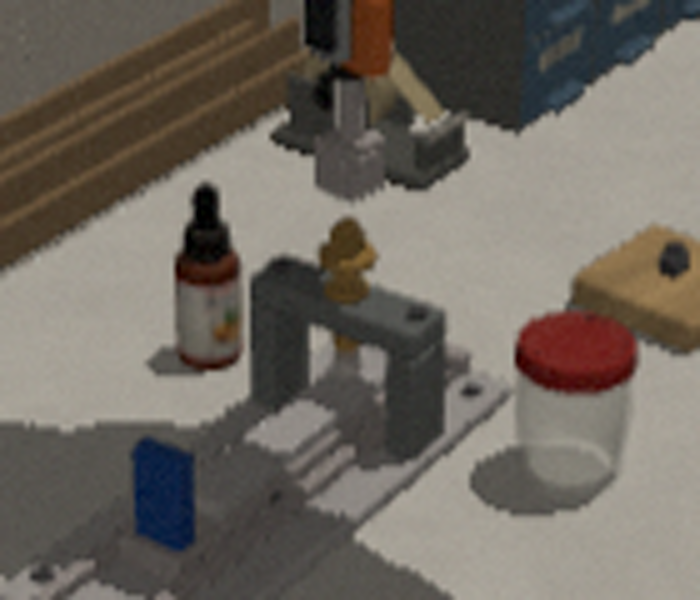

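View pics/g_side.png

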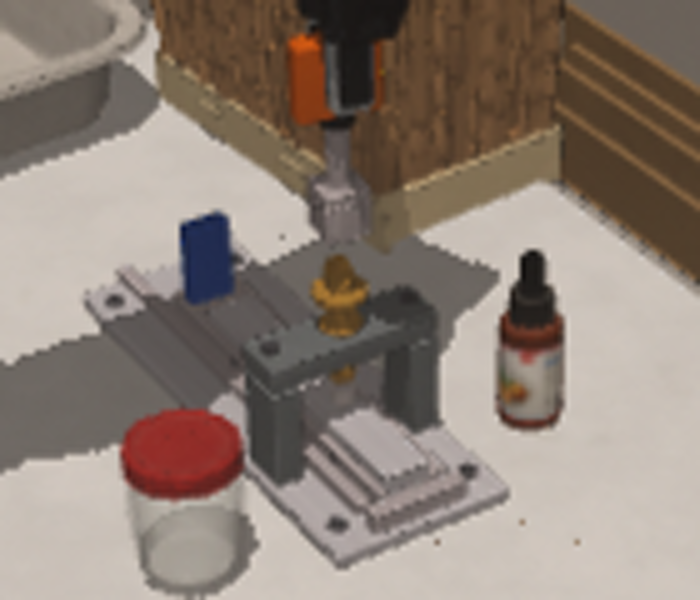

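```bash
python3 -m jog '[[0,0.12,-1,0,0,0,1],[0,0,-0.7,0,0,0,1],[0,0,0,0,0,0,1]]'; python3 -m jog '[[0,0,-0.6,0,0,0,1],[0,0,-0.5,0,0,0,1],[0,0,0,0,0,0,1]]'
```

```text
clock: 7.48
tool_pos: [0.5319, -0.0229, 0.1876]
eef_rot: [-0.469, 0.534, 0.459, 0.532]
ft_force: [-0.4, 0.5, -1.8]
width: 0.013
clock: 7.85
tool_pos: [0.532, -0.0227, 0.1758]
eef_rot: [-0.469, 0.534, 0.459, 0.532]
ft_force: [-0.9, 0.2, -0.1]
width: 0.0135
```

```bash
python3 -m jog '[[0,0,-0.25,0,0,0,1],[0,0,0,0,0,0,1],[0,0,0,0,0,0,1]]'; python3 drv.py
```

```text
clock: 8.22
tool_pos: [0.5322, -0.0227, 0.1734]
eef_rot: [-0.469, 0.534, 0.459, 0.532]
ft_force: [0.2, -0.0, -0.7]
width: 0.0133
tool [ 0.5322 -0.0227  0.1734] tilt [ 0.0071 -0.0125 -0.9999] jaw yaw 1.4326260638356472
orange tool coords pct [[-0.0372, -0.0151, -0.0067], [-0.0367, -0.0123, -0.0059], [-0.0354, 0.0122, -0.0005], [-0.0122, 0.0242, 0.0049], [-0.0049, 0.0244, 0.0056]]
socket 766 [[0.0409, 0.0004, -0.0114], [0.0429, 0.014, -0.0004], [0.0895, 0.0151, 0.0113]]
```

```bash
python3 -m jog '[[-0.02,-0.04,0,0,0,-0.15,1],[-0.025,-0.035,-0.03,0,0,-0.15,1],[-0.025,-0.03,-0.04,0,0,-0.15,1],[-0.03,-0.025,-0.04,0,0,-0.15,1],[-0.03,-0.02,-0.04,0,0,-0.15,1],[0,0,0,0,0,0,1]]'; python3 drv.py;  python3 -c "
from bench import bot
s=bot.observe();print(s['torque'],s['ft_force'],s['joint_pos'].round(2))"
```

```text
clock: 9.02
tool_pos: [0.5308, -0.0236, 0.1721]
eef_rot: [-0.234, 0.671, 0.225, 0.666]
ft_force: [0.1, -0.1, -2.8]
width: 0.0133
tool [ 0.5308 -0.0236  0.1721] tilt [-0.0025 -0.0136 -0.9999] jaw yaw 0.6614859739307626
orange tool coords pct [[-0.0371, -0.0156, -0.006], [-0.0367, -0.0125, -0.0052], [-0.0354, 0.0114, 0.0002], [-0.0122, 0.024, 0.0056], [-0.0047, 0.0243, 0.0062]]
socket 1313 [[0.0412, -0.0183, -0.019], [0.0592, 0.0115, 0.0024], [0.0899, 0.0157, 0.0225]]
[-0.08286804 -0.07817925 -0.02780762] [ 0.15049968  0.21647931 -2.53671064] [ 0.06  0.43 -0.16  1.89  0.11  0.83  0.5 ]
```

```bash
python3 -m jog '[[-0.04,-0.03,-0.04,0,0,-0.155,1],[-0.04,-0.02,-0.04,0,0,-0.155,1],[-0.04,-0.01,-0.04,0,0,-0.155,1],[-0.04,0,-0.04,0,0,-0.155,1],[-0.04,0,-0.04,0,0,-0.155,1],[-0.04,0.01,-0.04,0,0,-0.155,1],[-0.035,0.02,-0.04,0,0,-0.155,1],[-0.03,0.03,-0.04,0,0,-0.155,1]]'; python3 -m jog '[[0,0,0,0,0,0,1]]'; python3 drv.py;  python3 - <<'E'
from h import *
s=bot.observe();print(s['torque'],s['ft_force'],s['joint_pos'].round(2))
for n in ("scene","side","wrist"):
    f=bot.grab_frame(n); i=f["img"]
    if n=="scene": i=cv2.resize(i[150:270,230:370],None,fx=5,fy=5,interpolation=2)
    if n=="side": i=cv2.resize(i[130:250,240:380],None,fx=5,fy=5,interpolation=2)
    cv2.imwrite(f"pics/i_{n}.png",i)
E
```

```text
clock: 10.07
tool_pos: [0.5274, -0.0237, 0.1689]
eef_rot: [0.202, 0.682, -0.205, 0.673]
ft_force: [0.3, 0.6, -2.4]
width: 0.0137
clock: 10.2
tool_pos: [0.5274, -0.0237, 0.1689]
eef_rot: [0.2, 0.682, -0.204, 0.673]
ft_force: [0.6, -0.1, -0.8]
width: 0.0133
tool [ 0.5274 -0.0237  0.1689] tilt [-0.0137 -0.0012 -0.9999] jaw yaw -0.5802348652898336
orange tool coords pct [[-0.0371, -0.0154, -0.0054], [-0.0367, -0.0126, -0.0045], [-0.0354, 0.012, 0.0009], [-0.0122, 0.0248, 0.0062], [-0.005, 0.0251, 0.0069]]
socket 1547 [[0.0413, -0.0161, -0.0202], [0.0852, 0.0121, 0.0001], [0.0879, 0.0175, 0.0217]]
[-0.24429052 -0.01115782  0.01883458] [-0.12100331 -0.7645491  -2.21821876] [-0.16  0.44  0.17  1.9  -0.1   0.82 -0.52]
```

View pics/i_scene.png

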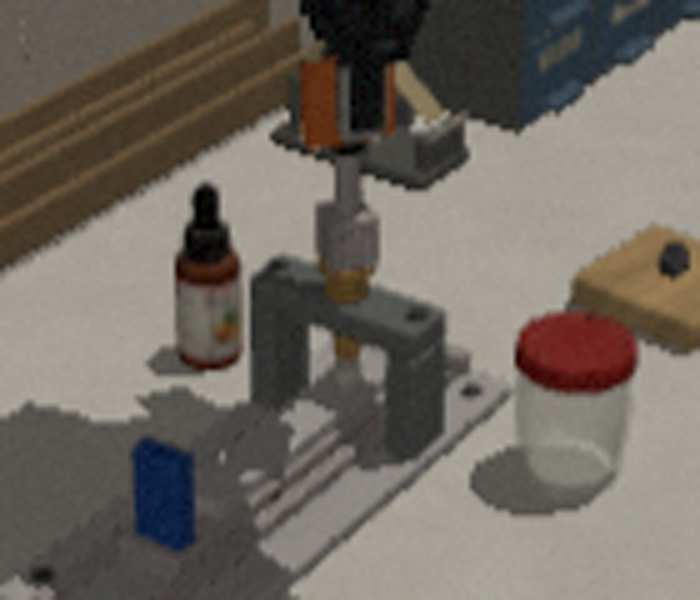

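View pics/i_side.png

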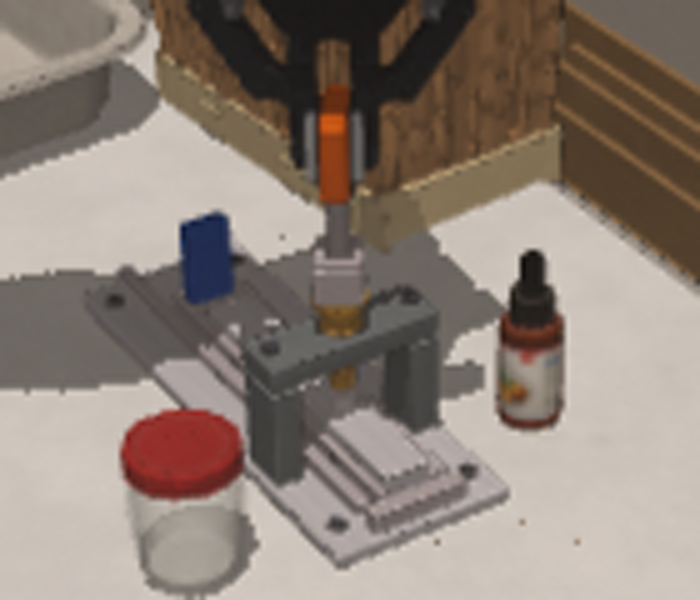

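View pics/i_wrist.png

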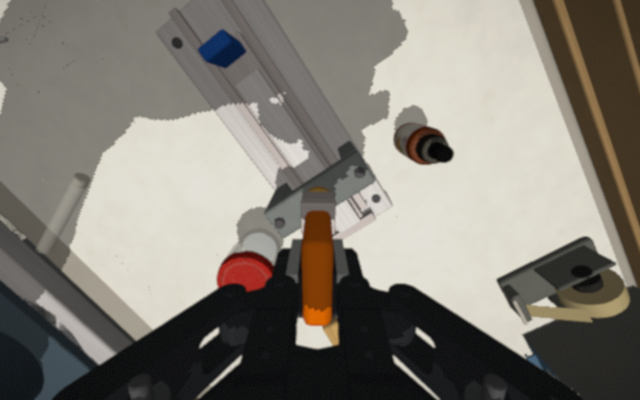

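```bash
python3 -m jog '[[0,0,0,0,0,0,0.5],[0,0,0,0,0,0,0],[0,0,0,0,0,0,-0.4],[0,0,0,0,0,0,-0.6],[0,0,2,0,0,0,-0.6],[0,0,3,0,0,0,-0.6],[0,0,2,0,0,0,-0.6],[0,0,0,0,0,0,-0.6]]'; python3 -c "
from h import *
f=bot.grab_frame('wrist');cv2.imwrite('pics/j.png',f['img']);np.save('j.npy',f,allow_pickle=True)"
```

```text
clock: 11.4
tool_pos: [0.5274, -0.0235, 0.2409]
eef_rot: [0.199, 0.683, -0.202, 0.673]
ft_force: [-0.2, 0.1, -0.2]
width: 0.0679
```

View pics/j.png

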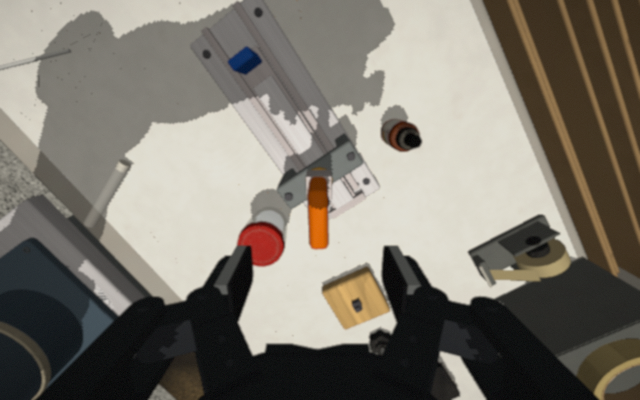

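```bash
cat > top.py <<'E'
from h import *
def top(f,zc=.203):
    P=pts(f);h=hsv(f)
    m=(h[...,0]>3)&(h[...,0]<18)&(h[...,1]>190)&(abs(P[...,2]-zc)<.006)&(abs(P[...,0]-.53)<.04)&(abs(P[...,1]+.022)<.04)
    q=P[m]; print("paddle top",len(q),"z med",np.median(q[:,2]).round(4),q[:,2].mean().round(4),cv2.minAreaRect((q[:,:2]*1000).astype(np.float32)))
    v,u=np.mgrid[0:400,0:640]
    for nm,c in dict(slab=(.529,.05),slab2=(.529,.03),bar=(.528,.098),bar2=(.529,.09),plate=(.5,.08),table=(.46,.06)).items():
        w=(abs(P[...,0]-c[0])<.006)&(abs(P[...,1]-c[1])<.006)&(P[...,2]<.05); print(nm,w.sum(),np.median(P[w][:,2]).round(4) if w.any() else None)
    b=(h[...,0]>105)&(h[...,0]<130)&(h[...,1]>100)&(abs(P[...,2]-.070)<.005)&(abs(P[...,0]-.53)<.03)&(P[...,1]>.08)
    q=P[b]; print("tab top",len(q),q.mean(0).round(4) if len(q) else 0,cv2.minAreaRect((q[:,:2]*1000).astype(np.float32)) if len(q)>3 else 0)
if __name__=="__main__":
    import sys
    f=np.load(sys.argv[1],allow_pickle=True).item() if len(sys.argv)>1 else bot.grab_frame("wrist")
    top(f)
E
python3 top.py j.npy; python3 top.py c.npy
```

```text
paddle top 1018 z med 0.2042 0.204 ((530.6737670898438, -20.443994522094727), (41.71919250488281, 11.975655555725098), 56.45792007446289)
slab 108 0.0323
slab2 105 0.0324
bar 107 0.0253
bar2 117 0.0322
plate 86 0.0113
table 84 0.0007
tab top 329 [0.5287 0.1178 0.0702] ((528.34521484375, 118.07626342773438), (24.877742767333984, 11.023898124694824), 0.6939781904220581)
paddle top 0 z med nan nan ((0.0, 0.0), (0.0, 0.0), 0.0)
slab 140 0.0323
slab2 138 0.0323
bar 109 0.0251
bar2 123 0.0325
plate 132 0.0112
table 133 0.0005
tab top 359 [0.5277 0.1164 0.07  ] ((527.9218139648438, 117.20741271972656), (11.559303283691406, 23.66254997253418), 88.8386001586914)
  return _methods._mean(a, axis=axis, dtype=dtype,
  ret = ret.dtype.type(ret / rcount)
top.py:5: RuntimeWarning: Mean of empty slice.
  q=P[m]; print("paddle top",len(q),"z med",np.median(q[:,2]).round(4),q[:,2].mean().round(4),cv2.minAreaRect((q[:,:2]*1000).astype(np.float32)))
```

```bash
python3 -m jog '[[0,0,-2,0,0,0,-0.6],[0,0,-3,0,0,0,-0.6],[0,0,-2.1,0,0,0,-0.6],[0,0,0,0,0,0,0],[0,0,0,0,0,0,1],[0,0,0,0,0,0,1],[0,0,0,0,0,0,1],[0,0,0,0,0,0,1]]'; python3 drv.py | head -1;  python3 -m jog '[[0,0,0,0,0,0,1],[-0.02,0.02,-0.03,0,0,-0.11,1],[-0.02,0.02,-0.03,0,0,-0.11,1],[0,0,0,0,0,0,1],[0,0,0,0,0,0,1]]'; python3 drv.py | head -1
```

```text
clock: 12.45
tool_pos: [0.5267, -0.0244, 0.1654]
eef_rot: [0.199, 0.683, -0.203, 0.673]
ft_force: [0.7, -0.1, -3.6]
width: 0.0135
tool [ 0.5267 -0.0244  0.1654] tilt [-0.015  -0.0018 -0.9999] jaw yaw -0.5764020680061437
clock: 13.12
tool_pos: [0.5261, -0.0237, 0.165]
eef_rot: [0.273, 0.657, -0.276, 0.646]
ft_force: [1.5, -2.1, -3.9]
width: 0.0133
tool [ 0.5261 -0.0237  0.165 ] tilt [-0.0151  0.0017 -0.9999] jaw yaw -0.7983771920871604
```

```bash
python3 -m jog '[[0,0,0,0,0,0,0.5],[0,0,0,0,0,0,0],[0,0,0,0,0,0,-0.4],[0,0,0,0,0,0,-0.6],[0,0,2,0,0,0,-0.6],[0,0,3,0,0,0,-0.6],[0,0,2.5,0,0,0,-0.6],[0,0,0,0,0,0,-0.6]]'; python3 top.py
```

```text
clock: 14.18
tool_pos: [0.5248, -0.0226, 0.2421]
eef_rot: [0.273, 0.658, -0.275, 0.646]
ft_force: [0.6, 0.7, -0.4]
width: 0.0683
paddle top 1012 z med 0.2038 0.2036 ((530.939697265625, -20.47249412536621), (41.615482330322266, 12.07626724243164), 46.655052185058594)
slab 107 0.0324
slab2 100 0.0323
bar 100 0.0254
bar2 115 0.0323
plate 81 0.0112
table 77 0.0004
tab top 311 [0.5289 0.1177 0.0701] ((528.32568359375, 118.12248992919922), (25.22931671142578, 10.930170059204102), 0.41932326555252075)
```

```bash
python3 -m jog '[[0,0,0,0,0,0.18,-0.6],[0.1,1.6,0,0,0,0.18,-0.6],[0.1,1.9,0,0,0,0.18,-0.6],[0.1,1.9,0,0,0,0.18,-0.6],[0,1.9,0,0,0,0.18,-0.6],[0,1.9,0,0,0,0.18,-0.6],[0,1.9,0,0,0,0.18,-0.4],[0,1.6,0,0,0,0.18,-0.4]]';python3 -m jog '[[0,0,0,0,0,0.18,0],[0,0,0,0,0,0.18,0],[0,0,0,0,0,0.18,0],[0,0,0,0,0,0.18,0],[0,0,0,0,0,0.1,0],[0,0,0,0,0,0,0]]'; python3 drv.py | head -1
```

```text
clock: 15.22
tool_pos: [0.5224, 0.107, 0.2321]
eef_rot: [-0.246, 0.674, 0.231, 0.657]
ft_force: [0.1, 0.0, -0.7]
width: 0.0597
clock: 15.98
tool_pos: [0.5184, 0.1087, 0.2247]
eef_rot: [-0.5, 0.515, 0.485, 0.499]
ft_force: [0.1, -0.1, 0.2]
width: 0.0424
tool [0.5184 0.1087 0.2247] tilt [-7.000e-04 -3.190e-02 -9.995e-01] jaw yaw 1.5415265694566898Traceback (most recent call last):
  File "drv.py", line 11, in <module>
    print("orange tool coords pct",np.percentile(ql,[1,5,50,95,99],axis=0).round(4).tolist())
                                   ~~~~~~~~~~~~~^^^^^^^^^^^^^^^^^^^^^^^^^^
    return _quantile_unchecked(
        a, q, axis, out, overwrite_input, method, keepdims, weights)
    return _ureduce(a,
                    func=_quantile_ureduce_func,
    ...<5 lines>...
                    overwrite_input=overwrite_input,
                    method=method)
    r = func(a, **kwargs)
    result = _quantile(arr,
                       quantiles=q,
    ...<2 lines>...
                       out=out,
                       weights=wgt)
    slices_having_nans = np.isnan(arr[-1, ...])
                                  ~~~^^^^^^^^^
IndexError: index -1 is out of bounds for axis 0 with size 0
```

```bash
python3 -m jog '[[1,0.9,-2,0.03,0,0.04,0],[0,0,-3,0,0,0,0],[0,0,-3,0,0,0,0],[0,0,0,0,0,0,0]]'
python3 - <<'E'
from h import *
f=bot.grab_frame('wrist');cv2.imwrite('pics/k.png',f['img']);import top;top.top(f)
s=bot.observe();print(s["tool_pos"])
E
```

```text
clock: 16.52
tool_pos: [0.5282, 0.118, 0.1417]
eef_rot: [-0.5, 0.5, 0.5, 0.499]
ft_force: [0.0, -0.7, 1.5]
width: 0.0428
paddle top 57 z med 0.1978 0.1979 ((540.1454467773438, -3.06268310546875), (2.607902765274048, 7.5290846824646), 64.91425323486328)
slab 171 0.0325
slab2 171 0.0325
bar 164 0.025
bar2 179 0.0324
plate 176 0.0114
table 163 0.0004
tab top 436 [0.5262 0.1186 0.0702] ((526.8009033203125, 118.24043273925781), (24.595321655273438, 11.146283149719238), 0.3283863961696625)
[0.5290475  0.11836594 0.14298577]
```

View pics/k.png

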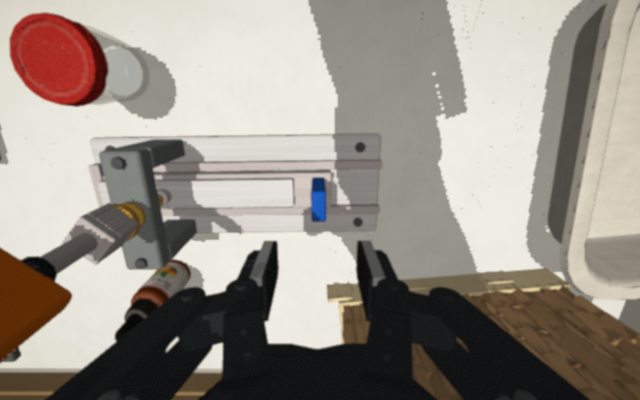

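```bash
python3 -m jog '[[0,0,-3,0,0,0,0],[0,0,-3,0,0,0,0],[0,0,-3,0,0,0,0],[0,0,0,0,0,0,0]]'; python3 -m jog '[[0,0,-0.8,0,0,0,0.3],[0,0,0,0,0,0,0.4],[0,0,0,0,0,0,0.4]]'
```

```text
clock: 17.08
tool_pos: [0.5333, 0.1198, 0.0567]
eef_rot: [-0.501, 0.498, 0.497, 0.504]
ft_force: [-0.5, 0.8, 0.5]
width: 0.0426
clock: 17.45
tool_pos: [0.5357, 0.1204, 0.0521]
eef_rot: [-0.502, 0.497, 0.496, 0.506]
ft_force: [-0.1, 0.2, -0.8]
width: 0.0261
```

```bash
python3 -m jog '[[-0.6,-0.2,-1,0,0,0,0.4],[0,0,-0.4,0,0,0,0.4],[0,0,0,0,0,0,0.4],[0,0,0,0,0,0,0.4]]'; python3 -c "
from bench import bot
for i in range(1): s=bot.observe();print(s['ft_force'],s['tool_pos'],s['joint_pos'].round(2))"
```

```text
clock: 17.95
tool_pos: [0.5294, 0.1182, 0.0378]
eef_rot: [-0.502, 0.497, 0.495, 0.506]
ft_force: [0.4, 0.3, 0.6]
width: 0.0253
[0.38451209 0.32156914 0.61748758] [0.5293563  0.11819154 0.03777281] [-0.14  0.63 -0.25  2.    0.3   0.52  0.96]
```

```bash
python3 -m jog '[[0,0.4,0,0,0,0,0.4],[0,0,0,0,0,0,0.4]]'; for i in 1 2 3 4; do python3 -m jog '[[0,0.12,0,0,0,0,0.4]]' | grep -E 'pos|force'; done
```

```text
clock: 18.2
tool_pos: [0.5296, 0.1227, 0.0379]
eef_rot: [-0.502, 0.496, 0.495, 0.506]
ft_force: [0.6, -0.1, -0.3]
width: 0.0259
tool_pos: [0.5296, 0.1239, 0.038]
ft_force: [0.1, 0.3, 0.4]
tool_pos: [0.5297, 0.1253, 0.038]
ft_force: [0.6, -1.0, -0.4]
tool_pos: [0.5296, 0.1258, 0.038]
ft_force: [1.0, -3.6, 1.2]
tool_pos: [0.5296, 0.126, 0.038]
ft_force: [0.1, -5.3, 1.4]
```

```bash
for i in 1 2 3 ; do python3 -m jog '[[0,0.18,0,0,0,0,0.4]]' | grep -E 'pos|force'; done
```

```text
tool_pos: [0.5296, 0.1264, 0.0379]
ft_force: [0.1, -7.0, 1.9]
tool_pos: [0.5296, 0.1266, 0.0379]
ft_force: [0.6, -6.6, 1.6]
tool_pos: [0.5295, 0.1269, 0.0379]
ft_force: [-0.3, -6.8, 1.1]
```

```bash
for i in 1 2 3 4; do python3 -m jog '[[0,0.26,0,0,0,0,0.4]]' | grep -E 'pos|force'; done; python3 top.py | tail -1
```

```text
tool_pos: [0.5295, 0.1279, 0.0379]
ft_force: [0.2, -5.9, 2.2]
tool_pos: [0.5294, 0.1289, 0.0378]
ft_force: [0.2, -6.5, 2.8]
tool_pos: [0.5293, 0.1299, 0.0378]
ft_force: [-0.0, -5.4, 1.6]
tool_pos: [0.5292, 0.131, 0.0378]
ft_force: [-0.1, -6.2, 1.5]
tab top 1419 [0.5246 0.1237 0.07  ] ((526.58203125, 123.57788848876953), (11.949402809143066, 26.325204849243164), 89.4282455444336)
  return _methods._mean(a, axis=axis, dtype=dtype,
  ret = ret.dtype.type(ret / rcount)
top.py:5: RuntimeWarning: Mean of empty slice.
  q=P[m]; print("paddle top",len(q),"z med",np.median(q[:,2]).round(4),q[:,2].mean().round(4),cv2.minAreaRect((q[:,:2]*1000).astype(np.float32)))
```

```bash
python3 -m jog '[[0,-0.6,0,0,0,0,0.3],[0,0,4,0,0,0,0.2],[0,0,5,0,0,0,0],[0,0,5,0,0,0,-0.3],[0,0,4,0,0,0.16,-0.6],[0,0,2,0,0,0.16,-0.6],[0,0,0,0,0,0.16,-0.6],[0,0,0,0,0,0.16,-0.6]]'; python3 drv.py 2>&1| head -1
```

```text
clock: 20.62
tool_pos: [0.5278, 0.1268, 0.2448]
eef_rot: [0.639, -0.312, -0.627, -0.318]
ft_force: [0.1, -0.5, -0.8]
width: 0.0686
tool [0.5278 0.1268 0.2448] tilt [ 1.930e-02 -7.000e-04 -9.998e-01] jaw yaw 2.217252361952876
```

```bash
python3 -m jog '[[0,-3.4,0,0,0.01,0.1,-0.6],[0,-3.4,0,0,0.01,0.068,-0.6],[0,-3.4,0,0,0,0,-0.6],[0,-3.4,0,0,0,0,-0.6],[0,0,0,0,0,0,-0.6],[0,0,0,0,0,0,-0.6]]'; python3 drv.py 2>&1| head -1; python3 top.py; python3 -c "
from h import *
f=bot.grab_frame('wrist');cv2.imwrite('pics/l.png',f['img'])"
```

```text
clock: 21.42
tool_pos: [0.5269, -0.0117, 0.2442]
eef_rot: [-0.656, 0.259, 0.658, 0.262]
ft_force: [0.2, 0.1, -0.5]
width: 0.0683
tool [ 0.5269 -0.0117  0.2442] tilt [-0.0016  0.0044 -1.    ] jaw yaw 2.386781873299669
paddle top 1076 z med 0.2038 0.2036 ((528.8898315429688, -23.147964477539062), (42.20941925048828, 12.741458892822266), 46.60025405883789)
slab 80 0.0324
slab2 81 0.0326
bar 52 0.0328
bar2 77 0.0324
plate 77 0.0111
table 74 0.0004
tab top 2 [0.5155 0.1189 0.066 ] 0
```

View pics/l.png

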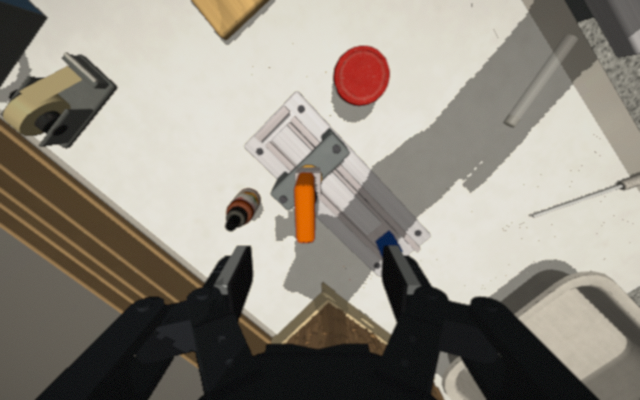

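```bash
python3 -m jog '[[0.3,-1,-1,0,0,0,-0.6],[0,0,-3,0,0,0,-0.6],[0,0,-2.5,0,0,0,-0.6],[0,0,0,0,0,0,-0.6]]'; python3 -m jog '[[0,0,0,0,0,0,0],[0,0,0,0,0,0,1],[0,0,0,0,0,0,1],[0,0,0,0,0,0,1],[0,0,0,0,0,0,1]]'; python3 drv.py 2>&1| head -1
```

```text
clock: 22.08
tool_pos: [0.5305, -0.0215, 0.1761]
eef_rot: [-0.657, 0.258, 0.659, 0.26]
ft_force: [0.6, 0.2, 1.0]
width: 0.0678
clock: 22.7
tool_pos: [0.531, -0.0208, 0.1783]
eef_rot: [-0.658, 0.257, 0.658, 0.261]
ft_force: [-1.6, 0.7, -2.2]
width: 0.0127
tool [ 0.531  -0.0208  0.1783] tilt [ 6.0e-04  4.5e-03 -1.0e+00] jaw yaw 2.391483940075749
```

```bash
python3 -m jog '[[0,0,-0.02,0,0,-0.11,1],[0,0,-0.03,0,0,-0.11,1],[0,0,0,0,0,0,1],[0,0,0,0,0,0,1]]'; python3 drv.py 2>&1| head -1; python3 -m jog '[[0,0,0,0,0,0,0.5],[0,0,0,0,0,0,0],[0,0,0,0,0,0,-0.4],[0,0,0,0,0,0,-0.6],[0,0,2,0,0,0,-0.6],[0,0,3,0,0,0,-0.6],[0,0,1.5,0,0,0,-0.6],[0,0,0,0,0,0,-0.6]]'; python3 top.py
```

```text
clock: 23.25
tool_pos: [0.5311, -0.0211, 0.1777]
eef_rot: [-0.625, 0.329, 0.625, 0.332]
ft_force: [-0.6, 1.1, -0.7]
width: 0.0133
tool [ 0.5311 -0.0211  0.1777] tilt [ 0.0017  0.0038 -1.    ] jaw yaw 2.169190455997939
clock: 24.3
tool_pos: [0.5318, -0.0218, 0.2443]
eef_rot: [0.626, -0.328, -0.625, -0.332]
ft_force: [0.2, 0.3, -0.5]
width: 0.0686
paddle top 1014 z med 0.2034 0.2032 ((528.7297973632812, -22.739015579223633), (42.31369400024414, 12.437209129333496), 36.485050201416016)
slab 79 0.0326
slab2 85 0.0324
bar 52 0.0324
bar2 81 0.0325
plate 80 0.0114
table 78 0.0006
tab top 196 [0.5266 0.1216 0.0697] ((526.6820678710938, 122.3653335571289), (11.013657569885254, 23.809823989868164), 89.63579559326172)
```

```bash
python3 -m jog '[[0,2.3,0,0,0,-0.14,-0.4],[-0.1,3.3,0,0,0,-0.14,-0.2],[-0.1,3.3,0,0,0,-0.14,0],[-0.1,3.3,0,0,0,-0.14,0],[0,0.9,0,0,0,0,0],[0,0,0,0,0,0,0]]'; python3 drv.py 2>&1| head -1
```

```text
clock: 25.1
tool_pos: [0.5254, 0.1099, 0.2366]
eef_rot: [-0.504, 0.496, 0.507, 0.493]
ft_force: [0.0, 0.2, 0.2]
width: 0.0427
tool [0.5254 0.1099 0.2366] tilt [-6.6e-03  5.0e-04 -1.0e+00] jaw yaw 1.5936238027321123
```

```bash
python3 -m jog '[[0.3,1.35,-2,0,-0.006,-0.01,0],[0,0,-3.5,0,0,0,0],[0,0,-3.5,0,0,0,0],[0,0,-3.5,0,0,0,0],[0,0,0,0,0,0,0]]'; python3 top.py 2>&1 | tail -1
```

```text
clock: 25.78
tool_pos: [0.5299, 0.1139, 0.1081]
eef_rot: [0.503, -0.498, -0.501, -0.497]
ft_force: [0.2, -0.0, 0.3]
width: 0.0425
tab top 607 [0.5254 0.1239 0.0703] ((526.321044921875, 123.80593872070312), (25.193628311157227, 11.585405349731445), 2.2699551582336426)
```

```bash
python3 -m jog '[[0,1,0,0,0,0,0],[0,0,-2.5,0,0,0,0],[0,0,-2.5,0,0,0,0],[0,0,0,0,0,0,0.2]]';  python3 -m jog '[[-0.3,0,-1,0,0,0,0.35],[0,0,-0.4,0,0,0,0.4],[0,0,0,0,0,0,0.4],[0,0,0,0,0,0,0.4]]'
```

```text
clock: 26.32
tool_pos: [0.5355, 0.1267, 0.0651]
eef_rot: [0.505, -0.494, -0.499, -0.502]
ft_force: [-0.3, 0.0, 0.4]
width: 0.0342
clock: 26.82
tool_pos: [0.5343, 0.1278, 0.0538]
eef_rot: [0.506, -0.492, -0.498, -0.503]
ft_force: [-0.7, 0.4, 0.1]
width: 0.0257
```

```bash
python3 -m jog '[[-0.4,0,-1.1,0,0,0,0.4],[0,-0.1,-0.5,0,0,0,0.4],[0,0,0,0,0,0,0.4]]';  for i in 1 2 3 ; do python3 -m jog '[[0,0.12,0,0,0,0,0.4]]' | grep -E 'pos|force'; done
```

```text
clock: 27.2
tool_pos: [0.5299, 0.1266, 0.0367]
eef_rot: [0.506, -0.492, -0.498, -0.503]
ft_force: [-0.3, 1.0, -0.2]
width: 0.0257
tool_pos: [0.5299, 0.1278, 0.0366]
ft_force: [0.2, -0.1, -0.2]
tool_pos: [0.53, 0.1291, 0.0367]
ft_force: [-0.1, 0.4, -0.7]
tool_pos: [0.5302, 0.1305, 0.0368]
ft_force: [0.5, 0.7, -0.5]
```

```bash
python3 -m jog '[[0,0.15,0,0,0,0,0.4]]' | grep -E 'pos|force';for i in 1 2 3 4 5 ; do python3 -m jog '[[0,0.26,0,0,0,0,0.4]]' | grep -E 'pos|force'; done
```

```text
tool_pos: [0.5302, 0.1319, 0.0369]
ft_force: [0.2, -4.1, 0.5]
tool_pos: [0.5301, 0.1326, 0.0368]
ft_force: [0.1, -8.4, 0.7]
tool_pos: [0.53, 0.1327, 0.0368]
ft_force: [0.4, -9.2, 2.0]
tool_pos: [0.5301, 0.1326, 0.0368]
ft_force: [1.2, -8.5, 1.9]
tool_pos: [0.53, 0.1325, 0.0367]
ft_force: [2.0, -8.4, 1.4]
tool_pos: [0.53, 0.1325, 0.0367]
ft_force: [1.5, -7.3, 2.1]
```

```bash
for i in 1 2 3 ; do python3 -m jog '[[0,0.36,0,0,0,0,0.4]]' | grep -E 'pos|force'; done; python3 top.py 2>&1 | grep -A0 tab
```

```text
tool_pos: [0.53, 0.1332, 0.0366]
ft_force: [0.4, -9.4, 1.8]
tool_pos: [0.5298, 0.134, 0.0365]
ft_force: [-0.3, -8.7, 1.6]
tool_pos: [0.5297, 0.1348, 0.0365]
ft_force: [0.1, -8.6, 2.0]
table 415 0.0006
tab top 1438 [0.5241 0.1278 0.0701] ((525.8087768554688, 127.66322326660156), (26.09611701965332, 12.59695816040039), 1.9175736904144287)
```

```bash
python3 -m jog '[[0,0.5,0,0,0,0,0.4],[0,0.5,0,0,0,0,0.4],[0,0.5,0,0,0,0,0.4],[0,0.5,0,0,0,0,0.4]]'; python3 -m jog '[[0,0.5,0,0,0,0,0.4],[0,0.5,0,0,0,0,0.4],[0,0.5,0,0,0,0,0.4],[0,0.5,0,0,0,0,0.4]]';  python3 top.py 2>&1 | grep "tab top"
```

```text
clock: 29.25
tool_pos: [0.529, 0.1437, 0.0363]
eef_rot: [-0.507, 0.512, 0.484, 0.497]
ft_force: [0.5, -8.1, 2.5]
width: 0.0259
clock: 29.75
tool_pos: [0.5287, 0.1525, 0.0361]
eef_rot: [-0.508, 0.518, 0.479, 0.494]
ft_force: [0.7, -8.9, 0.8]
width: 0.0256
tab top 1468 [0.5233 0.1467 0.07  ] ((524.94677734375, 153.04971313476562), (25.798721313476562, 26.21617889404297), 0.8663357496261597)
```

```bash
python3 -m jog '[[0,0.5,0,0,0,0,0.4],[0,0.4,0,0,0,0,0.4]]'; python3 -m jog '[[0,-0.5,0,0,0,0,0.3],[0,0,0,0,0,0,0.2],[0,0,3,0,0,0,0.2],[0,0,4,0,0,0,0.2],[0,0,4,0,0,0,0.2],[0,0,4,0,0,0,0.2],[0,0,0,0,0,0,0.2],[0,0,0,0,0,0,0.2]]'
python3 - <<'E'
from h import *
import top
f=bot.grab_frame('wrist');cv2.imwrite('pics/m.png',f['img']);top.top(f)
for n in ("scene","side"):
    f=bot.grab_frame(n); i=f["img"]
    if n=="scene": i=cv2.resize(i[150:290,220:380],None,fx=4.5,fy=4.2,interpolation=2)
    if n=="side": i=cv2.resize(i[120:260,240:400],None,fx=4.5,fy=4.2,interpolation=2)
    cv2.imwrite(f"pics/m_{n}.png",i)
    P=pts(f);m=mask(f,"orange")>0;m&=f["z_map"]>0;q=P[m];q=q[abs(q[:,0]-.53)<.06];print(n,q.mean(0),np.percentile(q,[2,98],axis=0).round(3).tolist())
    m=(mask(f,"blue")>0);q=P[m];q=q[(abs(q[:,0]-.53)<.05)&(abs(q[:,1]-.14)<.05)];print(n,q.mean(0).round(4))
E
```

```text
clock: 30.05
tool_pos: [0.5287, 0.1563, 0.036]
eef_rot: [-0.508, 0.521, 0.476, 0.493]
ft_force: [1.0, -9.2, 0.6]
width: 0.0256
clock: 31.05
tool_pos: [0.5274, 0.1534, 0.1901]
eef_rot: [-0.508, 0.52, 0.478, 0.493]
ft_force: [0.4, -0.6, -1.1]
width: 0.0339
paddle top 1280 z med 0.202 0.2014 ((532.1917114257812, -17.38328742980957), (33.35041809082031, 13.779356002807617), 33.77163314819336)
slab 114 0.0325
slab2 111 0.0323
bar 117 0.0323
bar2 118 0.0324
plate 122 0.0111
table 120 0.0005
tab top 298 [0.5243 0.1511 0.0703] ((524.7806396484375, 151.30307006835938), (10.475769996643066, 24.83666229248047), 88.42018127441406)
scene [ 0.52631688 -0.01730946  0.20096126] [[0.511, -0.03, 0.198], [0.54, -0.004, 0.204]]
scene [0.5211 0.1558 0.0491]
side [ 0.51986003 -0.03325334  0.19144146] [[0.509, -0.043, 0.166], [0.543, -0.013, 0.204]]
side [0.5234 0.1448 0.0505]
```

View pics/m.png

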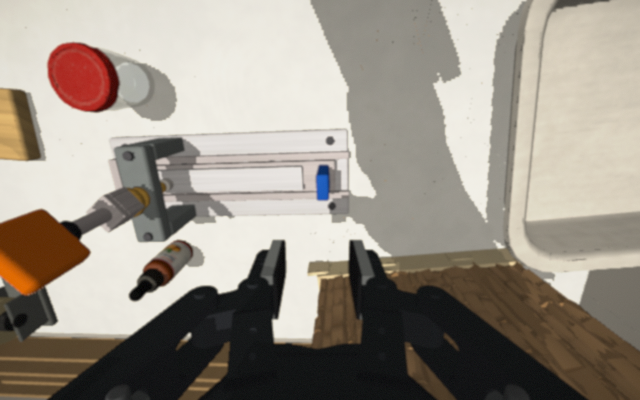

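View pics/m_side.png

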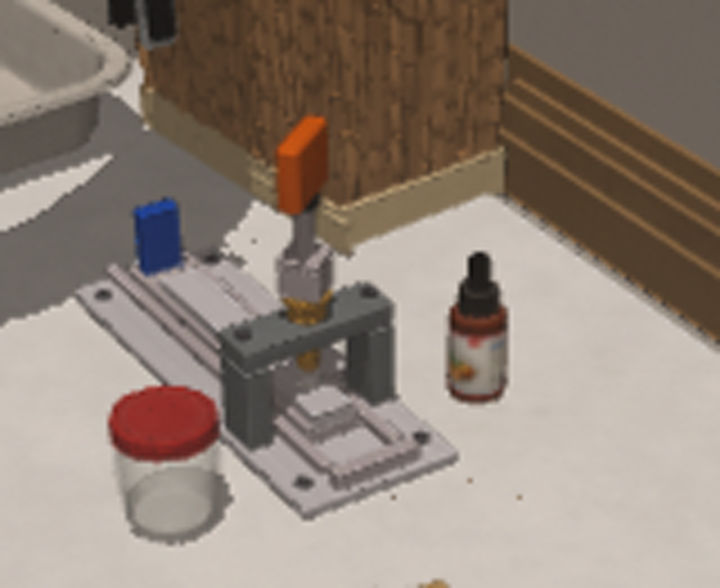

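View pics/m_scene.png

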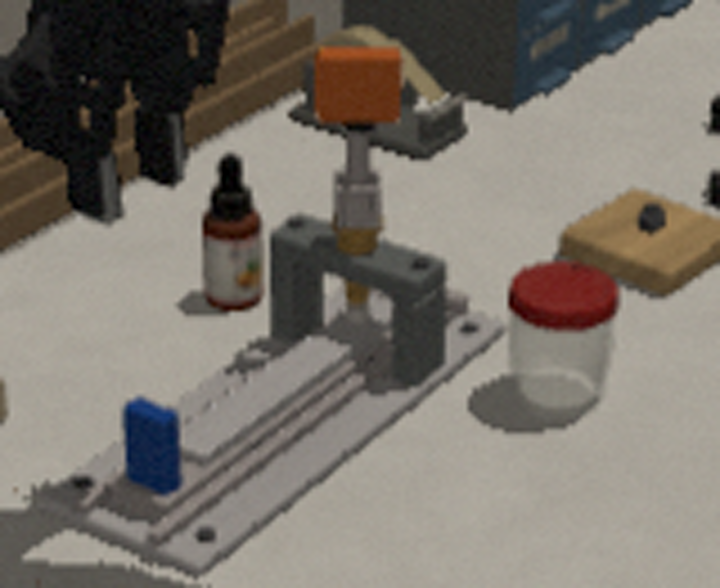

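```bash
python3 -c "
from bench import bot
print(bot.job_done())"
```

```text
the job is handed in; nothing more can be done
None
```

The job is handed in at about 31 s on the robot's clock, and my last checks were good. No verdict was reported.

- **Setting the foot:** I lifted the driver off its stand and seated it on the screw. I then turned it clockwise by about 1.8 + 0.17 + 0.18 rad at the screw. The first pull test came in light at about 6 N, so I gave it the last turn. After that it dragged at 8.4 to 9.2 N, inside the 8 to 10 N aimed for.
- **Drawing out the block:** I pushed the block by its blue tab with one finger behind it, about 33 mm in total. The drag held at 8 to 9 N all the way.
- **Last pictures:** The block is flat, with its origin at about y = 85 mm in the gate. The driver stands upright, seated on the flange. The jar and bottle look undisturbed. The gripper is clear of everything.
- **What I could not check directly:**
  - The foot's pressure is inferred. The drag and the measured heights (about 1.2 to 1.3 mm of compression) both suggest about 6 N.
  - I did not look at the star knob again after lifting the driver. No move went near it.
  - The last wrist-camera reading of the paddle top was 1.4 mm lower than the one before. It was taken obliquely from a distance, and in the side view the socket sits on the flange, so I put it down to the angle.

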